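# Gauge the loupe-stand stud and log the turns

### The arm

A 6-joint arm with a two-finger parallel gripper is mounted at the origin on the work surface. World frame = base frame: x ahead of the robot, y to its left, z up, the work surface at z = 0. Lengths are in m, angles in rad, forces in N, time in s.
With the tool pointing down it reaches from about 0.225 to 0.875 m from the base axis. Payload 3.4 kg.
Tool frame: the origin (TCP) lies on the centre line of the jaws, within the pads' length; the fingertips stand 17 mm ahead of it and the grasp point (between the pads) lies 2 mm behind it; z points along the fingers, y is the line along which they close (so a half turn about z gives the same grasp; the last joint's range is limited). The gripper opens to 85 mm and grips with 20 to 120 N. Pads are 22 mm wide; open, the fingers measure 114 mm over their backs; the gripper's body (76 mm by 85 mm) begins 54 mm behind the grasp point. The pads swing forward as they close: fully open they stand 13 mm farther back than shut.
Start: joints at [-1.284, 0.276, 1.505, -0, 1.361, -0.121], TCP at [0.228, -0.528, 0.228] pointing down, gripper open.
Joint ranges: [-2.89, 2.89], [-0.75, 2.08], [0.22, 2.7], [-1.18, 4.32], [0.11, 2.71], [-2.7, 2.7]. Speed limits (rad/s): [2.57, 2.57, 3.14, 3.14, 3.14, 3.14].

### API

Orientations are given as a unit quaternion [x, y, z, w].
In Python, from station import manip, optics, job gives the robot as it stands. The module is installed in compiled form; this text tells all that it offers.
- The arm moves only by the tool move_arm, never from a script. Its argument "plan" is a list that holds one entry, the list of rows, each a list of 6 numbers: the shift along the tool's x, y, z in m, then the turn, a rotation vector about the tool's x, y, z in rad. In form: [[[x, y, z, wx, wy, wz], ...]]. A call has 1 to 20 rows; each row shifts and turns the commanded pose from where the row before left it, along the tool's axes as they then stand; what a row does not reach is not made up. A row lasts 1/10 s, in which the tool goes at most 50 mm and 8.59 degrees, less where a joint would pass 70% of its speed; a pose out of reach is approached as far as the arm can. A call is refused whole if a number of a shift passes 0.05 or a number of a turn 0.15, either way. A call with a gripper value outside its range is refused whole. "claw" is the finger opening in m, from 0 to 0.0854, set as the call begins (left out, the last holds). The fingers move at their own pace and stop on an object; the grip force is fixed at half the most. Time passes only in rows, so rows that do not move let the fingers close. It gives the time, the measured TCP pose, the force, the opening and the grip force at its end, in the units of the state.
- manip.state(): the state, without advancing time (a new reading comes with each control period).
- optics.get_image(name): name is "scene" or "top" or "wrist"; returns a dict with "color" (480x640x3 uint8, blue, green, red), "fx", "fy", "cx", "cy" (pixels), "camera_from_world" (4x4, takes a point from world to camera coordinates); the wrist camera has in their place "mount" (4x4, takes a point from camera to tool coordinates, whose origin is the TCP and whose axes are the flange's). Camera axes: x right, y down, z forward; pixel columns grow to the right and rows downward; lengths in m; the calibration is good to about 2 mm. A picture is of the moment at which its call begins: read the wrist's pose just before it. There is no depth.
- job.finish_job(): hands the job in; it is judged then, once.
The state is a dict: "time_s": time; "joint_positions": joint angles; "qd": joint speeds; "tau": joint torques, N m; "tcp_pos": TCP position; "eef_rot": TCP orientation; "wrist_force": force on the tool from outside, world axes, zero at the start; "ft_torque": the same for the moment, N m; "gripper_width": finger opening in m; "finger_force": force on a finger pad.
Only numpy, scipy, OpenCV 4.12 (cv2) and the standard library are available. Lean on these libraries where they do the work, as an engineer would, in place of code of your own. Each camera call takes 0.05 s, during which the arm holds its last target. There are 200 camera calls.

### The job

Check the thread on the loupe-stand stud: turn the ring gauge clockwise (seen from above) by its crank, counting the turns, until it is fully down on the brass collar and the resistance clearly rises; hold it snug for a moment but do not strain it, and leave it there. Then slide the tally block to the nail for the nearest whole number of turns the gauge took, and leave the tin, tweezer and magnifier where they lie.

Things in the scene. Friction and masses are not known exactly. Their poses are not given: they have to be found in the camera images.
- foot: dark wood foot block of the loupe stand, 130 x 110 x 22 mm, fixed to the bench, with a steel boss 68 mm wide up to 40 mm; origin at the centre of its underside, exactly below the axis of the upright stud, z up
- collar_top (a point): point on the stud's axis at the top face of the brass collar (a disc 60 mm wide, 12 mm thick, top 52 mm over the bench). The steel stud, 20 mm over its right-hand thread, stands 47 mm up from it
- collar_pip (a point): point on the collar's rim, 30 mm from the axis, at a small dark pip in its top face. Collar and stud sit in a torsion spring of 10 N m per rad: turning the gauge hard swings the pip by 3 mm per N m, and it springs back. It moves about 0.25 mm while the gauge runs freely; snug is 0.75 mm or more, strained is over 2.7 mm
- ring_face (a point): centre of the underside of the knurled steel ring gauge (50 mm wide, 14 mm thick), on the stud's axis. It starts 0.65 to 3.35 turns above the collar, cannot be lifted off, and sinks 4 mm per clockwise turn (seen from above). Its crank's angle when home differs every time and cannot be seen beforehand
- crank_top (a point): centre of the top of the gauge's upright crank handle: a pale free-spinning sleeve 12 mm wide, 44 mm tall, its centre line 50 mm from the stud's axis, its top 58.5 mm above the ring's underside, on an arm with a boss 18 mm wide. Push needed here along the circle: 1.6 N running free; at the collar it rises 1 N per 0.25 mm; snug 5 N or more, strained over 18 N
- tally_base: light wood tally board 64 x 170 x 14 mm, fixed to the bench; origin at the centre of its underside, its long side along its own y axis. Two rows of brass nails, at x = -24 and +24 mm, stand at y = -60 mm (large nail: zero) and then y = -35, -10, 15 and 40 mm (small nails: 1, 2, 3 and 4 turns)
- tally_top (a point): centre of the top face of the dark wood tally block, 28 mm along the board's x, 20 mm along its y, 40 mm tall, its top 54.5 mm over the bench; it slides along the board's y with about 1.5 N of friction and stays where it is left
- tally (a joint): how far the tally block stands from the zero nail, m, towards the board's +y: 0.025 per nail, end of travel 0.12; it starts between 0 and 0.010
- tin: dented round stone tin, 76 mm wide, 36 mm tall, loose on the bench; origin at the centre of its underside
- tweezer: horn-handled tweezer lying flat, about 130 mm long along its x axis, loose; origin on the bench near its middle
- magnifier: tarnished round magnifier lying flat, ring 56 mm wide centred on its origin, handle 70 mm long along its +x, loose
Mind the look-alikes: they are no part of the job. Several things have the shape of the foot; the one meant has the colours described above.

How it is judged:
By the outcome, as a careful person would: the job done as asked, in the order asked, and still so for the second after the job is handed in, with the robot touching nothing.
It also fails if it takes over 72 s, if anything falls off the work surface, if the arm or the gripper's body presses on something with over 40 N, if the wrist force passes 120 N, or if a joint passes its speed limit or range.

## Working session

There is one attempt and no reset: what is moved stays moved. The work goes in short steps, Python scripts to look and compute and a tool call to move; the robot and the scene stay as the last step left them, time stands still between calls to the robot, and variables do not carry over. Pictures are saved under pics/ and viewed, at most 10 in all, crops included, and the job is handed in when it is done.

Besides the shell and the picture viewer there is one more tool, called after "Call:" by a JSON object that holds its "api" and its "payload". move_arm: Moves the arm, as the interface text tells. Its arguments: {"type":"object","properties":{"plan":{"type":"array","items":{"type":"array","items":{"type":"array","items":{"type":"number"}}}},"claw":{"type":"number"}},"required":["plan"]}

```bash
mkdir -p pics; ls; cat > h.py <<'E'
import numpy as np, cv2
from station import manip, optics, job
from scipy.spatial.transform import Rotation as R
def cam(name):
    s=manip.state(); d=optics.get_image(name)
    if 'camera_from_world' in d: T=np.linalg.inv(np.array(d['camera_from_world']))
    else:
        W=np.eye(4); W[:3,:3]=R.from_quat(s['eef_rot']).as_matrix(); W[:3,3]=s['tcp_pos']
        T=W@np.array(d['mount'])
    d['T']=T; return d
def ray(d,u,v,z):
    r=d['T'][:3,:3]@np.array([(u-d['cx'])/d['fx'],(v-d['cy'])/d['fy'],1]); o=d['T'][:3,3]
    return o+r*(z-o[2])/r[2]
def proj(d,p):
    q=np.linalg.inv(d['T'])@np.r_[p,1]; return d['fx']*q[0]/q[2]+d['cx'],d['fy']*q[1]/q[2]+d['cy']
E
python3 - <<'E'
from h import *
import pickle
for n in('scene','top'):
    d=cam(n); cv2.imwrite(f'pics/{n}0.png',d['color']); pickle.dump(d,open(n+'.pkl','wb')); print(n,d['T'][:3,3],d['fx'])
s=manip.state();print(s['time_s'],s['eef_rot'],s['tcp_pos'])
E
```

```text
pics
scene [0.92829482 0.2545023  0.80470453] 495.93295959809586
top [0.31364962 0.03917474 1.0290049 ] 458.0048312559479
0.1 [ 9.79281831e-01  2.02500514e-01 -5.92596612e-05 -7.96396837e-04] [ 0.22791611 -0.52740557  0.22673459]
```

View pics/top0.png

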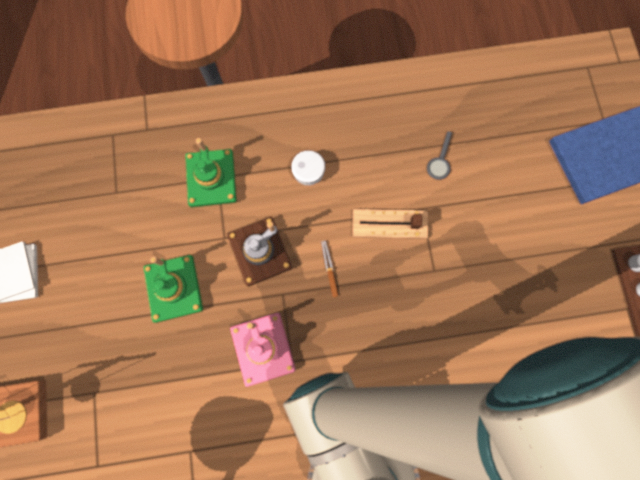

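View pics/scene0.png

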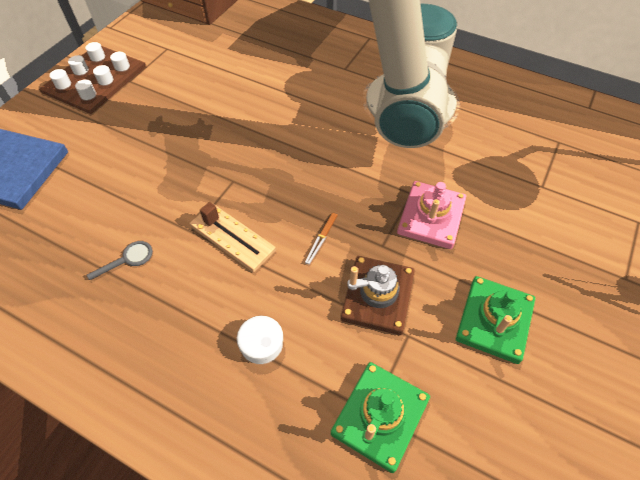

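The top view shows the dark foot at (261,252) with its crank handle near (270,226). The tally board is at (390,222), with the block at its right end (415,221). In the scene view the foot is at (378,293), the crank at (354,275) and the block at (209,214). Next I enlarge both and measure.

```bash
python3 - <<'E'
from h import *
import pickle
t=pickle.load(open('top.pkl','rb'));s=pickle.load(open('scene.pkl','rb'))
a=cv2.resize(t['color'][205:295,215:305],(400,400),interpolation=3)
b=cv2.resize(t['color'][195:250,345:435],(400,244),interpolation=3)
c=cv2.resize(s['color'][250:340,335:425],(400,400),interpolation=3)
e=cv2.resize(s['color'][195:275,185:285],(400,320),interpolation=3)[:200]
m=np.zeros((600,800,3),np.uint8);m[:400,:400]=a;m[:400,400:]=c;m[400:,:400]=b[:200];m[400:,400:]=e
cv2.imwrite('pics/m1.png',m)
for z,u,v in[(.022,261,252),(.014,352,223),(.014,428,223),(.0545,415,221),(.0,308,168),(0,330,268),(0,439,168)]:print(u,v,ray(t,u,v,z).round(3))
print(ray(t,320,240,0),ray(t,420,240,0),ray(t,320,140,0))
E
```

```text
261 252 [0.511 0.146 0.022]
352 223 [ 0.547 -0.067  0.014]
428 223 [ 0.521 -0.238  0.014]
415 221 [ 0.521 -0.2    0.054]
308 168 [0.699 0.013 0.   ]
330 268 [ 0.455 -0.002  0.   ]
439 168 [ 0.652 -0.294  0.   ]
[0.52208897 0.01068026 0.        ] [ 0.48735957 -0.21581792  0.        ] [ 0.76476014 -0.02636682  0.        ]
```

View pics/m1.png

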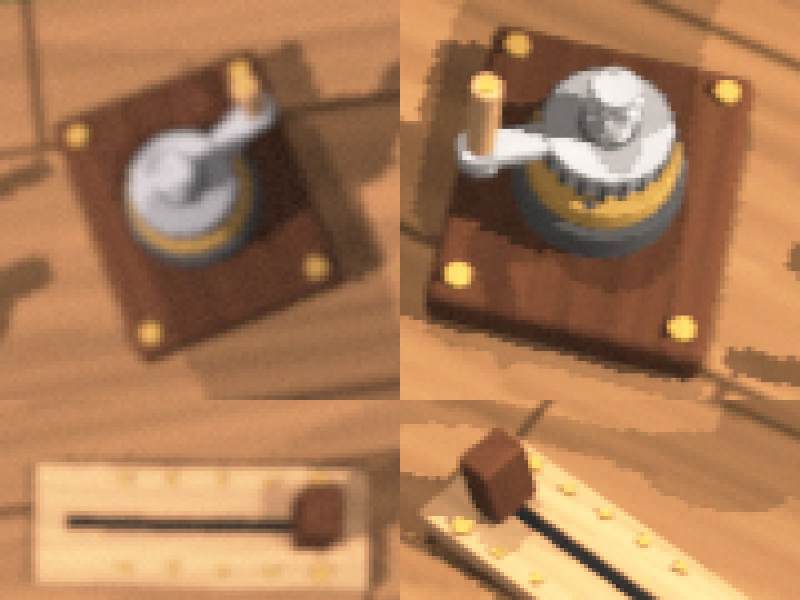

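The foot's corner nails and the crank sleeve are clear in both crops. The sleeve top is at about (354.4,268.9) in the scene view. The large zero nail is on the right of the board in the top view, under the block, so board +y points left in that view. Now I triangulate.

```bash
cat >> h.py <<'E'
def tri(obs):
    A=np.zeros((3,3));b=np.zeros(3)
    for d,u,v in obs:
        r=d['T'][:3,:3]@np.array([(u-d['cx'])/d['fx'],(v-d['cy'])/d['fy'],1]);r/=np.linalg.norm(r)
        P=np.eye(3)-np.outer(r,r);A+=P;b+=P@d['T'][:3,3]
    return np.linalg.solve(A,b)
E
python3 - <<'E'
from h import *
import pickle
t=pickle.load(open('top.pkl','rb'));s=pickle.load(open('scene.pkl','rb'))
k=400/90
T=lambda x,y:(215+x/k,205+y/k); S=lambda x,y:(335+(x-400)/k,250+y/k)
print('foot top',[ray(t,*T(*p),.022).round(4)for p in[(76,135),(316,266),(149,332),(196,200.5)]])
print('foot scene',[ray(s,*S(*p),.022).round(4)for p in[(517,44),(728,91),(458,273),(682,328),(596,184)]])
print('crank scene z=.1185/.12', [ray(s,*S(486,84),z).round(4) for z in(.113,.1185,.124)])
print('crank top',[ray(t,*T(240,72),z).round(4) for z in(.113,.1185,.124)],tri([(t,*T(240,72)),(s,*S(486,84))]))
B=lambda x,y:(345+x*90/400,195+(y-400)*90/400)
for p in[(35,463),(368,463),(368,588),(35,583)]:print('board',ray(t,*B(*p),.014).round(4))
E_=lambda x,y:(185+(x-400)/4,195+(y-400)/4)
print('blk',ray(t,*B(321,507),.0545).round(4),ray(s,*E_(499,449),.0545).round(4))
for p in[(320,572),(254,572),(120,568),(120,479),(315,476)]:print('nail',ray(t,*B(*p),.017).round(4))
for p in[(462,524),(498,552),(536,578),(681,568),(568,489)]:print('nailS',ray(s,*E_(*p),.017).round(4))
d=cam('wrist');print(d['fx'],np.array(d['mount']).round(3))
E
```

```text
foot top [array([0.5581, 0.2052, 0.022 ]), array([0.4734, 0.0941, 0.022 ]), array([0.4532, 0.1805, 0.022 ]), array([0.5155, 0.1493, 0.022 ])]
foot scene [array([0.4737, 0.0943, 0.022 ]), array([0.4529, 0.1803, 0.022 ]), array([0.5785, 0.1194, 0.022 ]), array([0.5585, 0.2054, 0.022 ]), array([0.5176, 0.1505, 0.022 ])]
crank scene z=.1185/.12 [array([0.5472, 0.1104, 0.113 ]), array([0.5502, 0.1116, 0.1185]), array([0.5532, 0.1127, 0.124 ])]
crank top [array([0.5542, 0.1117, 0.113 ]), array([0.5528, 0.1113, 0.1185]), array([0.5513, 0.1108, 0.124 ])] [0.55185885 0.111588   0.1211765 ]
board [ 0.5792 -0.0744  0.014 ]
board [ 0.5531 -0.2442  0.014 ]
board [ 0.4884 -0.231   0.014 ]
board [ 0.5167 -0.0639  0.014 ]
blk [ 0.525  -0.2055  0.0545] [ 0.5237 -0.2032  0.0545]
nail [ 0.4998 -0.2078  0.017 ]
nail [ 0.5049 -0.1746  0.017 ]
nail [ 0.5173 -0.1076  0.017 ]
nail [ 0.5634 -0.1158  0.017 ]
nail [ 0.5497 -0.215   0.017 ]
nailS [ 0.5496 -0.2151  0.017 ]
nailS [ 0.5548 -0.1901  0.017 ]
nailS [ 0.5586 -0.1654  0.017 ]
nailS [ 0.5209 -0.1077  0.017 ]
nailS [ 0.5077 -0.1818  0.017 ]
408.0940831244806 [[ 0.001 -0.96  -0.281  0.072]
 [ 1.     0.001  0.    -0.   ]
 [-0.    -0.281  0.96  -0.146]
 [ 0.     0.     0.     1.   ]]
```

Both views agree on the stud axis at (0.516,0.150) and put the crank top near (0.552,0.112,0.12), so 2 to 3 turns are likely. Before turning, I take a low, tilted wrist view to measure the gap.

```bash
cat >> h.py <<'E'
from scipy.spatial.transform import Slerp
def plan(wps,p0=None,R0=None):
    """wps: list of (pos,Rmat,nrows); prints rounded rows in tool axes, chunks of 20"""
    s=manip.state(); p=np.array(s['tcp_pos']) if p0 is None else p0; r=R.from_quat(s['eef_rot']) if R0 is None else R0
    rows=[]
    for P,M,n in wps:
        P=np.array(P);M=R.from_matrix(M)if not isinstance(M,R) else M
        sl=Slerp([0,1],R.concatenate([r,M])); ps,rs=p,r
        for i in range(1,n+1):
            pt=ps+(P-ps)*i/n; rt=sl(i/n)
            sh=np.round(r.inv().apply(pt-p),4); w=np.round((r.inv()*rt).as_rotvec(),4)
            rows.append([*map(float,sh),*map(float,w)]); p=p+r.apply(sh); r=r*R.from_rotvec(w)
    for i in range(0,len(rows),20):print('[['+','.join('['+','.join('%g'%(v+0) for v in q)+']' for q in rows[i:i+20])+']]')
    return p,r
def down(yaw):
    c,s=np.cos(yaw),np.sin(yaw); return np.array([[c,s,0],[s,-c,0],[0,0,-1.]])
E
cat > look.py <<'E'
from h import *
def lookpose(al,el,D,tgt=(.516,.150,.06)):
    ca,sa=np.cos(al),np.sin(al); f=np.array([-np.cos(el)*ca,-np.cos(el)*sa,-np.sin(el)])
    th=np.pi/2-el-np.arctan2(.281,.96) # tool tilt
    out=np.array([ca,sa,0]);dn=np.array([0,0,-1.])
    z=-out*np.sin(th)+dn*np.cos(th); x=out*np.cos(th)+dn*np.sin(th); y=np.cross(z,x)
    c=np.array(tgt)-D*f
    return c-.072*x+.146*z, np.c_[x,y,z]
E
python3 - <<'E'
from look import *
al=np.radians(30)
P,M=lookpose(al,np.radians(30),.27)
print(P,M)
plan([((.64,.10,.235),down(al),24),(P,M,9)])
E
```

```text
[0.58607808 0.1904596  0.13914978] [[ 6.26266551e-01  5.00000000e-01 -5.98155672e-01]
 [ 3.61575162e-01 -8.66025404e-01 -3.45345338e-01]
 [-6.90690676e-01  2.77555756e-17 -7.23150323e-01]]
[[[0.0261,-0.0172,-0.0003,-0.0001,0,-0.0048],[0.0262,-0.0171,-0.0003,0,0,-0.0048],[0.0263,-0.0169,-0.0003,-0.0001,0,-0.0049],[0.0264,-0.0168,-0.0004,0,0,-0.0048],[0.0265,-0.0167,-0.0003,-0.0001,-0.0001,-0.0048],[0.0265,-0.0165,-0.0003,0,0,-0.0048],[0.0266,-0.0165,-0.0003,-0.0001,0,-0.0049],[0.0267,-0.0163,-0.0003,-0.0001,0,-0.0048],[0.0268,-0.0161,-0.0004,0,0,-0.0048],[0.0269,-0.0161,-0.0003,-0.0001,0,-0.0048],[0.0269,-0.0159,-0.0003,0,0,-0.0049],[0.027,-0.0158,-0.0003,-0.0001,0,-0.0048],[0.0271,-0.0156,-0.0004,0,0,-0.0048],[0.0271,-0.0156,-0.0003,-0.0001,-0.0001,-0.0048],[0.0273,-0.0153,-0.0003,-0.0001,0,-0.0049],[0.0273,-0.0153,-0.0003,0,0,-0.0048],[0.0273,-0.0151,-0.0004,-0.0001,0,-0.0048],[0.0275,-0.015,-0.0003,0,0,-0.0048],[0.0275,-0.0149,-0.0003,-0.0001,0,-0.0049],[0.0276,-0.0147,-0.0004,0,0,-0.0048]]]
[[[0.0277,-0.0146,-0.0003,-0.0001,0,-0.0048],[0.0277,-0.0145,-0.0004,-0.0001,0,-0.0048],[0.0278,-0.0143,-0.0003,0,-0.0001,-0.0049],[0.0279,-0.0142,-0.0003,-0.0001,0,-0.0048],[-0.0002,-0.0117,0.0106,0,-0.0847,0],[0.0008,-0.0117,0.0107,0,-0.0847,0],[0.0016,-0.0117,0.0105,0,-0.0847,0],[0.0025,-0.0117,0.0103,0,-0.0847,0],[0.0034,-0.0117,0.0101,0,-0.0848,0],[0.0042,-0.0117,0.0098,0,-0.0847,0],[0.0051,-0.0117,0.0094,0,-0.0847,0],[0.0058,-0.0117,0.0089,0,-0.0847,0],[0.0065,-0.0117,0.0084,0,-0.0847,0]]]
```

Call:
{"api": "move_arm", "payload": {"plan": [[[0.026,-0.017,0,0,0,-0.005],[0.026,-0.017,0,0,0,-0.005],[0.026,-0.017,0,0,0,-0.005],[0.026,-0.017,0,0,0,-0.005],[0.0265,-0.0167,0,0,0,-0.005],[0.0265,-0.0165,0,0,0,-0.005],[0.0265,-0.0165,0,0,0,-0.005],[0.0267,-0.0163,0,0,0,-0.005],[0.0268,-0.016,0,0,0,-0.005],[0.027,-0.016,0,0,0,-0.005],[0.027,-0.016,0,0,0,-0.005],[0.027,-0.016,0,0,0,-0.005],[0.027,-0.0156,0,0,0,-0.005],[0.027,-0.0156,0,0,0,-0.005],[0.0273,-0.0153,0,0,0,-0.005],[0.0273,-0.0153,0,0,0,-0.005],[0.0273,-0.015,0,0,0,-0.005],[0.0275,-0.015,0,0,0,-0.005],[0.0275,-0.015,0,0,0,-0.005],[0.0275,-0.0147,0,0,0,-0.005]]], "claw": 0.04}}

```text
time_s: 2.15
tcp_pos: [0.5698, -0.0036, 0.2272]
eef_rot: [0.968, 0.251, -0.0, -0.0]
wrist_force: [-0.6, -0.7, -0.1]
gripper_width: 0.0399
finger_force: 0.0
```

```bash
python3 - <<'E'
from look import *
al=np.radians(30)
P,M=lookpose(al,np.radians(30),.27)
s=manip.state();print(s['tcp_pos'],s['joint_positions'],s['time_s'])
plan([((.64,.10,.235),down(al),4),(P,M,9)])
E
```

```text
[ 0.56978969 -0.00360946  0.22716904] [-1.28296176e-01  2.68605310e-01  1.51619063e+00 -2.17624998e-04
  1.35737478e+00  9.34402449e-01] 2.15
[[[0.0279,-0.0141,-0.002,0,0.0001,-0.0039],[0.028,-0.014,-0.0019,-0.0001,0.0002,-0.0038],[0.0281,-0.0138,-0.002,0,0.0001,-0.0039],[0.0281,-0.0138,-0.002,-0.0001,0.0002,-0.0039],[-0.0002,-0.0117,0.0107,0,-0.0847,0],[0.0008,-0.0117,0.0106,0,-0.0847,0],[0.0016,-0.0117,0.0105,0,-0.0848,0],[0.0025,-0.0117,0.0104,0,-0.0847,0],[0.0034,-0.0117,0.0101,0,-0.0847,0],[0.0042,-0.0117,0.0097,0,-0.0847,0],[0.0051,-0.0117,0.0094,0,-0.0847,0],[0.0058,-0.0117,0.009,0,-0.0847,0],[0.0065,-0.0117,0.0084,0,-0.0848,0]]]
```

Call:
{"api": "move_arm", "payload": {"plan": [[[0.028,-0.014,-0.002,0,0,-0.004],[0.028,-0.014,-0.002,0,0,-0.004],[0.028,-0.014,-0.002,0,0,-0.004],[0.028,-0.014,-0.002,0,0,-0.004],[0,-0.0117,0.0107,0,-0.085,0],[0.0008,-0.0117,0.0106,0,-0.085,0],[0.0016,-0.0117,0.0105,0,-0.085,0],[0.0025,-0.0117,0.0104,0,-0.085,0],[0.0034,-0.0117,0.01,0,-0.085,0],[0.0042,-0.0117,0.0097,0,-0.085,0],[0.005,-0.0117,0.0094,0,-0.085,0],[0.0058,-0.0117,0.009,0,-0.085,0],[0.0065,-0.0117,0.0084,0,-0.085,0],[0,0,0,0,0,0]]]}}

```text
time_s: 3.55
tcp_pos: [0.5845, 0.1911, 0.134]
eef_rot: [0.894, 0.242, -0.364, 0.097]
wrist_force: [-0.6, -0.5, -0.1]
gripper_width: 0.04
finger_force: 0.0
```

```bash
python3 - <<'E'
from look import *
import pickle
d=cam('wrist');pickle.dump(d,open('w1.pkl','wb'));cv2.imwrite('pics/w1.png',d['color'])
s=manip.state();print(s['time_s'],s['joint_positions'],d['T'][:3,3])
for p in[(.516,.15,.052),(.516,.15,.099),(.516,.15,.0)]:print(proj(d,p))
E
```

```text
3.6 [ 0.29552349  0.83979729  0.96424892 -0.18213774  2.0864823   1.31284032] [0.71752824 0.26844004 0.1892209 ]
(np.float64(325.90996769415915), np.float64(228.5387679477032))
(np.float64(325.88013759572993), np.float64(295.26601301086293))
(np.float64(325.9375598771056), np.float64(166.81753837606453))
```

View pics/w1.png

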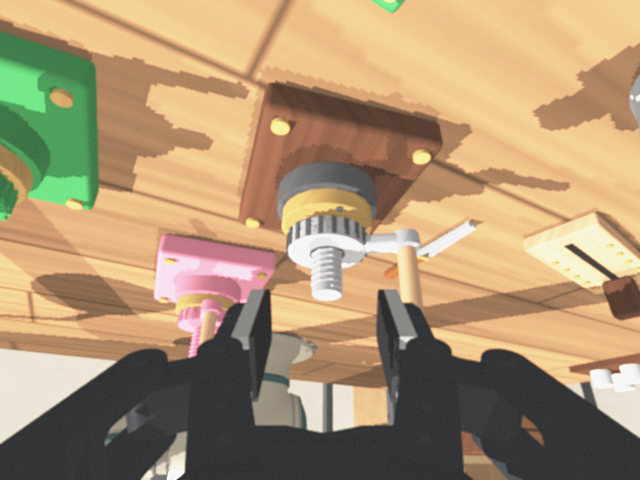

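The wrist view, upside down, shows the stud (327,290), the knurled ring (326,240), the brass collar (326,205) and the crank sleeve (410,270). I zoom in with predicted edge points drawn on it.

```bash
python3 - <<'E'
from look import *
import pickle
d=pickle.load(open('w1.pkl','rb'))
k=6
c=cv2.resize(d['color'][175:275,265:395],None,fx=k,fy=k,interpolation=2)
c=c[::-1,::-1].copy(); cv2.imwrite('pics/w1z.png',c)
# near-point of circles -> column profile
for nm,z,r in[('collar bot',.040,.030),('collar top',.052,.030)]+[(f'ring bot h{h}',.052+h/1e3,.025) for h in(0,4,8,12)]+[(f'ring top h{h}',.066+h/1e3,.025) for h in(0,4,8,12)]:
    u=np.array([np.cos(np.radians(30)),np.sin(np.radians(30)),0])
    q=proj(d,np.array([.516,.15,z])+r*u); print(nm,'img',np.round(q,1),'zoom',round((395-q[0])*k),round((275-q[1])*k))
E
```

```text
collar bot img [326.3 187. ] zoom 412 528
collar top img [326.3 203.2] zoom 412 431
ring bot h0 img [326.2 207.8] zoom 413 403
ring bot h4 img [326.2 213.3] zoom 413 370
ring bot h8 img [326.2 219. ] zoom 413 336
ring bot h12 img [326.2 224.7] zoom 413 302
ring top h0 img [326.2 227.6] zoom 413 285
ring top h4 img [326.2 233.4] zoom 413 250
ring top h8 img [326.2 239.4] zoom 413 214
ring top h12 img [326.2 245.4] zoom 413 178
```

View pics/w1z.png

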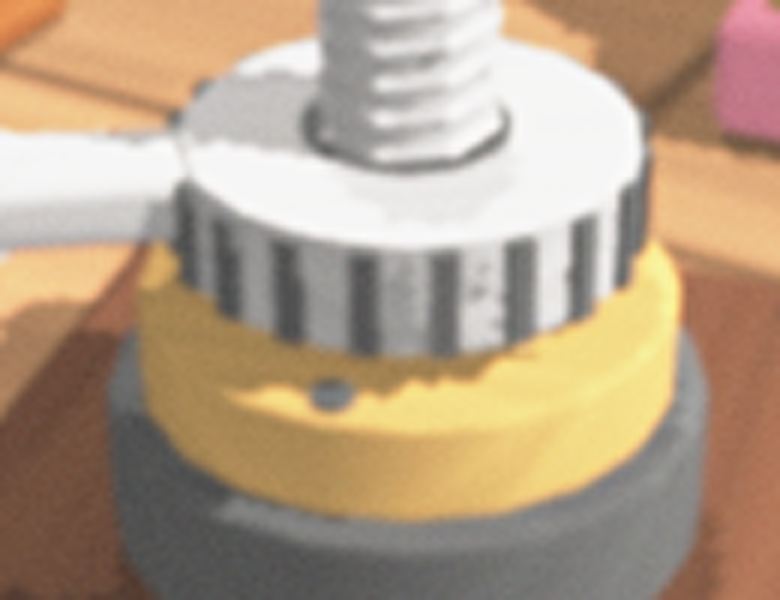

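The collar's top front edge is at about zoom row 435, the ring's bottom edge at 356 and its top edge at 250. That puts the gap at roughly 4–6 mm. I check this with column profiles.

```bash
python3 - <<'E'
from look import *
import pickle
d=pickle.load(open('w1.pkl','rb'))
im=d['color'].astype(int)
print('row: BGR @ cols 321-331 mean')
for v in range(178,306):
    m=im[v,322:331].mean(0); print(v,*m.astype(int),end=' | ')
# sleeve in scene / top: masks of sleeve pixels
E
```

```text
row: BGR @ cols 321-331 mean
178 98 98 99 | 179 97 97 98 | 180 97 98 99 | 181 102 103 103 | 182 111 112 114 | 183 123 125 126 | 184 130 131 132 | 185 129 131 132 | 186 129 131 131 | 187 123 134 144 | 188 109 149 178 | 189 102 164 205 | 190 103 170 214 | 191 104 171 214 | 192 103 169 212 | 193 103 169 212 | 194 102 167 210 | 195 103 168 209 | 196 101 165 207 | 197 102 166 207 | 198 101 164 206 | 199 101 165 206 | 200 101 165 206 | 201 101 167 210 | 202 112 185 226 | 203 126 211 241 | 204 133 220 244 | 205 134 221 244 | 206 135 221 244 | 207 135 221 244 | 208 132 217 243 | 209 123 204 235 | 210 109 180 219 | 211 92 149 190 | 212 80 130 163 | 213 79 127 159 | 214 88 130 160 | 215 112 137 156 | 216 137 144 152 | 217 143 144 146 | 218 141 143 144 | 219 141 143 145 | 220 145 147 148 | 221 149 151 152 | 222 150 152 153 | 223 149 151 152 | 224 151 153 155 | 225 152 153 155 | 226 149 151 152 | 227 150 152 154 | 228 154 156 158 | 229 155 157 159 | 230 158 160 162 | 231 161 162 164 | 232 169 171 173 | 233 203 206 209 | 234 238 239 241 | 235 247 247 247 | 236 245 246 246 | 237 241 242 243 | 238 
[... 519 characters left out ...]
67 218 219 221 | 268 197 198 202 | 269 180 183 185 | 270 173 175 177 | 271 180 181 184 | 272 211 212 216 | 273 221 222 224 | 274 202 205 207 | 275 181 183 186 | 276 172 174 176 | 277 176 177 180 | 278 205 206 210 | 279 222 223 224 | 280 206 208 211 | 281 182 184 187 | 282 175 178 180 | 283 176 178 181 | 284 179 181 184 | 285 180 182 185 | 286 177 179 182 | 287 173 175 177 | 288 180 181 185 | 289 216 218 221 | 290 243 244 245 | 291 246 246 246 | 292 245 246 246 | 293 245 245 246 | 294 245 245 246 | 295 245 245 246 | 296 245 245 246 | 297 245 246 246 | 298 246 246 246 | 299 246 246 245 | 300 219 230 241 | 301 154 199 235 | 302 133 185 234 | 303 125 175 227 | 304 116 162 216 | 305 120 167 220 |
```

The collar mid-edge matches the prediction (195.2 against 195.1). The ring's mid-edge gives a gap of about 4.5 mm, or about 1.1 turns (±0.15). Next I go above the crank for one close look.

```bash
python3 - <<'E'
from look import *
al=np.radians(30)
plan([((.60,.165,.215),down(al),9),((.548,.111,.165),down(al),4)])
E
```

```text
[[[-0.006,0.0032,-0.0063,-0.0001,0.0855,0.0002],[-0.0055,0.0033,-0.0068,0,0.0855,0.0003],[-0.0049,0.0032,-0.0072,-0.0001,0.0854,0.0002],[-0.0042,0.0032,-0.0077,0,0.0855,0.0003],[-0.0036,0.0032,-0.0079,-0.0001,0.0855,0.0002],[-0.0029,0.0033,-0.0082,-0.0001,0.0855,0.0002],[-0.0021,0.0032,-0.0085,0,0.0854,0.0003],[-0.0015,0.0032,-0.0086,-0.0001,0.0855,0.0002],[-0.0007,0.0033,-0.0087,0,0.0855,0.0003],[-0.018,0.0052,0.0125,0,0,0],[-0.018,0.0052,0.0125,0,0,0],[-0.018,0.0052,0.0125,0,0,0],[-0.018,0.0051,0.0125,0,0,0]]]
```

Call:
{"api": "move_arm", "payload": {"plan": [[[-0.006,0.0032,-0.0063,0,0.0855,0],[-0.0055,0.0033,-0.0068,0,0.0855,0],[-0.005,0.0032,-0.0072,0,0.0855,0],[-0.0042,0.0032,-0.0077,0,0.0855,0],[-0.0036,0.0032,-0.008,0,0.0855,0],[-0.003,0.0033,-0.0082,0,0.0855,0],[-0.002,0.0032,-0.0085,0,0.0855,0],[-0.0015,0.0032,-0.0086,0,0.0855,0.001],[-0.0007,0.0033,-0.0087,0,0.0855,0.001],[-0.018,0.0052,0.0125,0,0,0],[-0.018,0.0052,0.0125,0,0,0],[-0.018,0.0052,0.0125,0,0,0],[-0.018,0.0052,0.0125,0,0,0],[0,0,0,0,0,0]]], "claw": 0.03}}

```text
time_s: 5.0
tcp_pos: [0.5451, 0.1081, 0.1688]
eef_rot: [0.966, 0.257, 0.002, -0.0]
wrist_force: [0.9, -0.2, -0.2]
gripper_width: 0.0302
finger_force: 0.0
```

```bash
python3 - <<'E'
from look import *
import pickle
d=cam('wrist');pickle.dump(d,open('w2.pkl','wb'));cv2.imwrite('pics/w2.png',d['color'])
s=manip.state();print(s['time_s'],s['tcp_pos'],s['eef_rot'])
print(proj(d,(.548,.111,.115)),proj(d,(.516,.15,.099)))
E
```

```text
5.05 [0.54732604 0.10919548 0.16967605] [ 9.66428707e-01  2.56914089e-01  3.26680574e-03 -1.82002239e-04]
(np.float64(322.0243215493952), np.float64(253.15645058192027)) (np.float64(233.44407705807347), np.float64(258.27097392080043))
```

View pics/w2.png

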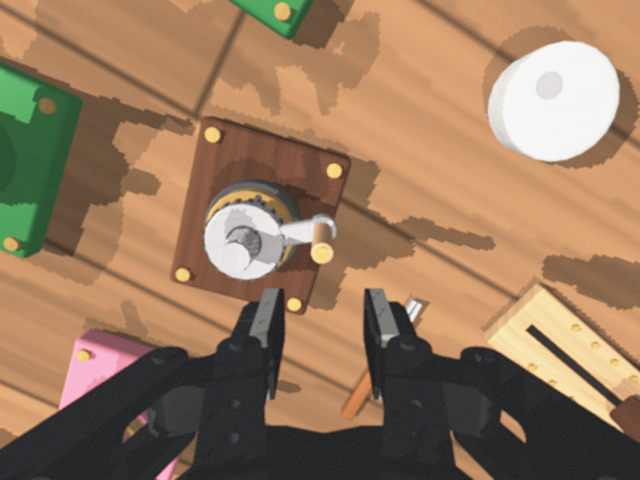

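The sleeve top is at (321.5,253), as predicted. The stud top is at (236,257), about 1 mm off. I descend straight down onto the crank and grip it.

```bash
python3 - <<'E'
from look import *
import pickle
d=pickle.load(open('w2.pkl','rb'))
a=ray(d,236,257,.099);b=ray(d,321.5,253,.115);print(a,b,np.hypot(*(a-b)[:2]))
s=manip.state();print(s['tcp_pos'])
plan([((.548,.111,.100),down(np.radians(30)),5)])
E
```

```text
[0.5173881  0.14909122 0.099     ] [0.54793936 0.11127785 0.115     ] 0.048613070287405066
[0.54732604 0.10919548 0.16967605]
[[[0.0002,-0.0003,0.0139,0.0003,-0.0013,-0.0008],[0.0002,-0.0002,0.014,0.0002,-0.0013,-0.0008],[0.0003,-0.0003,0.0139,0.0003,-0.0012,-0.0008],[0.0002,-0.0002,0.0139,0.0003,-0.0013,-0.0008],[0.0003,-0.0003,0.014,0.0002,-0.0013,-0.0007]]]
```

Call:
{"api": "move_arm", "payload": {"plan": [[[0.0002,-0.0003,0.014,0,-0.001,-0.001],[0.0002,-0.0003,0.014,0,-0.001,-0.001],[0.0002,-0.0003,0.014,0,-0.001,-0.001],[0.0002,-0.0002,0.014,0,-0.001,-0.001],[0.0002,-0.0002,0.014,0,-0.001,-0.001],[0,0,0,0,0,0],[0,0,0,0,0,0]]]}}

```text
time_s: 5.75
tcp_pos: [0.5499, 0.1124, 0.0994]
eef_rot: [0.966, 0.26, 0.001, 0.0]
wrist_force: [0.1, -1.0, -0.5]
gripper_width: 0.0299
finger_force: 0.0
```

Call:
{"api": "move_arm", "payload": {"plan": [[[0,0,0,0,0,0],[0,0,0,0,0,0],[0,0,0,0,0,0],[0,0,0,0,0,0],[0,0,0,0,0,0]]], "claw": 0.0}}

```text
time_s: 6.25
tcp_pos: [0.55, 0.1118, 0.0992]
eef_rot: [0.966, 0.26, 0.001, 0.001]
wrist_force: [2.0, -1.0, 5.5]
gripper_width: 0.0087
finger_force: 58.9
```

```bash
python3 - <<'E'
from look import *
s=manip.state();print({k:np.round(v,4) for k,v in s.items() if k not in('qd','tau')})
E
```

```text
{'time_s': np.float64(6.25), 'joint_positions': array([ 7.7300e-02,  3.5510e-01,  1.7299e+00, -1.2000e-03,  1.0536e+00,
        1.1219e+00]), 'tcp_pos': array([0.55  , 0.1118, 0.0992]), 'eef_rot': array([9.655e-01, 2.604e-01, 1.400e-03, 8.000e-04]), 'wrist_force': array([ 1.9549, -0.9965,  5.5134]), 'ft_torque': array([-0.2202, -0.2617, -0.0412]), 'finger_force': np.float64(58.9064), 'gripper_width': np.float64(0.0087)}
```

```bash
cat > arc.py <<'E'
from h import *
def arc(a0,a1,n,rot=None,c=(.0,.0),r=.05,dz=4e-3):
    # clockwise arc, degrees; tool axes from measured orientation
    M=R.from_quat(manip.state()['eef_rot']) if rot is None else rot
    a=np.radians(np.linspace(a0,a1,n+1)); P=np.c_[r*np.cos(a),r*np.sin(a),-dz*np.degrees(a[0]-a)/360]
    q=np.zeros(3);rows=[]
    for p in P[1:]-P[0]:
        sh=np.round(M.inv().apply(p-q),4); q=q+M.apply(sh); rows.append([*map(float,sh),0,0,0])
    print('[['+','.join('['+','.join('%g'%(v+0) for v in q)+']' for q in rows)+']]')
E
python3 - <<'E'
from arc import *
arc(-49.6,-79.6,6)
E
```

```text
[[[-0.0043,0.0006,0,0,0,0],[-0.0044,0.0002,0.0001,0,0,0],[-0.0043,-0.0002,0,0,0,0],[-0.0044,-0.0005,0.0001,0,0,0],[-0.0042,-0.001,0,0,0,0],[-0.0042,-0.0013,0.0001,0,0,0]]]
```

Call:
{"api": "move_arm", "payload": {"plan": [[[-0.0043,0.0006,0,0,0,0],[-0.0044,0.0002,0.0001,0,0,0],[-0.0043,-0.0002,0,0,0,0],[-0.0044,-0.0005,0.0001,0,0,0],[-0.0042,-0.001,0,0,0,0],[-0.0042,-0.0013,0.0001,0,0,0],[0,0,0,0,0,0]]]}}

```text
time_s: 6.95
tcp_pos: [0.5256, 0.101, 0.0987]
eef_rot: [0.966, 0.26, 0.001, 0.0]
wrist_force: [0.5, -0.8, 6.4]
gripper_width: 0.009
finger_force: 58.9
```

```bash
python3 - <<'E'
from arc import *
import pickle
d=cam('wrist');pickle.dump(d,open('w3.pkl','wb'));s=manip.state()
top=cam('top');sc=cam('scene')
c=cv2.resize(d['color'][150:400,170:420],(560,560));e=cv2.resize(sc['color'][235:345,330:440],(240,240),interpolation=2)
f=cv2.resize(top['color'][195:305,205:315],(240,240),interpolation=2)
m=np.zeros((560,800,3),np.uint8);m[:,:560]=c;m[:240,560:]=e;m[240:480,560:]=f;cv2.imwrite('pics/w3.png',m)
print(s['time_s'],np.round(s['tcp_pos'],4),np.round(s['wrist_force'],2),np.round(s['ft_torque'],3),s['gripper_width'])
E
```

```text
7.0 [0.5257 0.101  0.0987] [ 0.75 -1.25  5.53] [-0.075 -0.083  0.012] 0.008784934166393872
```

View pics/w3.png

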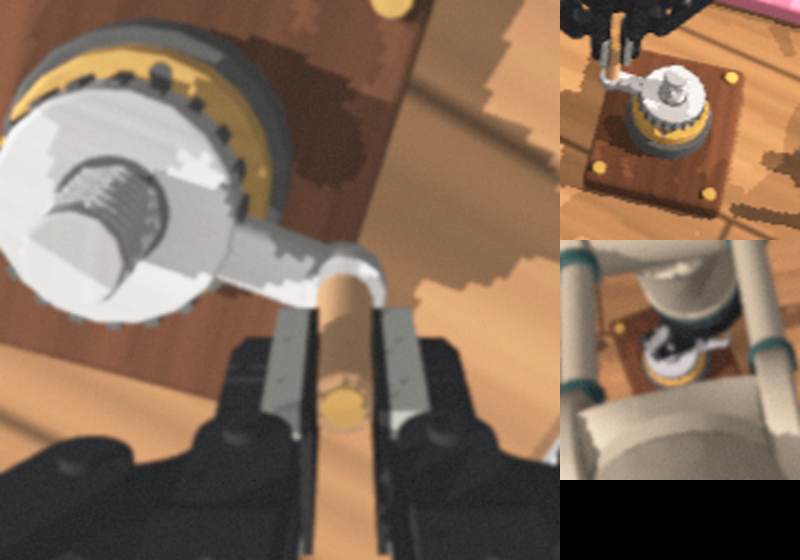

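The sleeve is held at (323,332) and the crank follows at low force. I continue clockwise.

```bash
python3 - <<'E'
from arc import *
import pickle
d=pickle.load(open('w3.pkl','rb'));print(ray(d,323,332,.1142))
arc(-79.5,-199.5,16);arc(-199.5,-274.5,15)
E
```

```text
[0.52318546 0.10012461 0.1142    ]
[[[-0.006,-0.0026,0.0001,0,0,0],[-0.0056,-0.0034,0,0,0,0],[-0.0051,-0.004,0.0001,0,0,0],[-0.0046,-0.0047,0.0001,0,0,0],[-0.0039,-0.0053,0.0001,0,0,0],[-0.0032,-0.0057,0,0,0,0],[-0.0024,-0.0061,0.0001,0,0,0],[-0.0016,-0.0063,0.0001,0,0,0],[-0.0007,-0.0065,0.0001,0,0,0],[0.0001,-0.0066,0,0,0,0],[0.001,-0.0064,0.0001,0,0,0],[0.0018,-0.0063,0.0001,0,0,0],[0.0026,-0.006,0.0001,0,0,0],[0.0033,-0.0056,0.0001,0,0,0],[0.0041,-0.0052,0,0,0,0],[0.0047,-0.0045,0.0001,0,0,0]]]
[[[0.0034,-0.0027,0.0001,0,0,0],[0.0037,-0.0023,0,0,0,0],[0.0039,-0.0021,0.0001,0,0,0],[0.004,-0.0017,0,0,0,0],[0.0041,-0.0013,0.0001,0,0,0],[0.0043,-0.001,0,0,0,0],[0.0043,-0.0006,0.0001,0,0,0],[0.0044,-0.0002,0.0001,0,0,0],[0.0043,0.0002,0,0,0,0],[0.0044,0.0005,0.0001,0,0,0],[0.0042,0.001,0,0,0,0],[0.0042,0.0012,0.0001,0,0,0],[0.004,0.0017,0.0001,0,0,0],[0.0039,0.002,0,0,0,0],[0.0037,0.0023,0.0001,0,0,0]]]
```

Call:
{"api": "move_arm", "payload": {"plan": [[[-0.006,-0.0026,0.0001,0,0,0],[-0.0056,-0.0034,0,0,0,0],[-0.0051,-0.004,0.0001,0,0,0],[-0.0046,-0.0047,0.0001,0,0,0],[-0.0039,-0.0053,0.0001,0,0,0],[-0.0032,-0.0057,0,0,0,0],[-0.0024,-0.0061,0.0001,0,0,0],[-0.0016,-0.0063,0.0001,0,0,0],[-0.0007,-0.0065,0.0001,0,0,0],[0.0001,-0.0066,0,0,0,0],[0.001,-0.0064,0.0001,0,0,0],[0.0018,-0.0063,0.0001,0,0,0],[0.0026,-0.006,0.0001,0,0,0],[0.0033,-0.0056,0.0001,0,0,0],[0.0041,-0.0052,0,0,0,0],[0.0047,-0.0045,0.0001,0,0,0],[0,0,0,0,0,0]]]}}

```text
time_s: 8.8
tcp_pos: [0.4695, 0.1667, 0.0967]
eef_rot: [0.965, 0.261, 0.0, 0.001]
wrist_force: [4.5, -1.9, 5.3]
gripper_width: 0.0089
finger_force: 58.9
```

Call:
{"api": "move_arm", "payload": {"plan": [[[0.0034,-0.0027,0.0001,0,0,0],[0.0037,-0.0023,0,0,0,0],[0.0039,-0.0021,0.0001,0,0,0],[0.004,-0.0017,0,0,0,0],[0.0041,-0.0013,0.0001,0,0,0],[0.0043,-0.001,0,0,0,0],[0.0043,-0.0006,0.0001,0,0,0],[0.0044,-0.0002,0.0001,0,0,0],[0.0043,0.0002,0,0,0,0],[0.0044,0.0005,0.0001,0,0,0],[0.0042,0.001,0,0,0,0],[0.0042,0.0012,0.0001,0,0,0],[0.004,0.0017,0.0001,0,0,0],[0.0039,0.002,0,0,0,0],[0.0037,0.0023,0.0001,0,0,0],[0,0,0,0,0,0]]]}}

```text
time_s: 10.4
tcp_pos: [0.518, 0.2014, 0.096]
eef_rot: [0.966, 0.26, -0.002, -0.002]
wrist_force: [-1.0, 3.9, 9.5]
gripper_width: 0.0091
finger_force: 59.5
```

```bash
python3 - <<'E'
from arc import *
import pickle
d=cam('wrist');pickle.dump(d,open('w4.pkl','wb'));s=manip.state()
p=np.array(s['tcp_pos']);a=np.degrees(np.arctan2(p[1]-.1497,p[0]-.5165));print(a-360,np.hypot(p[1]-.1497,p[0]-.5165))
k=4;c=cv2.resize(d['color'][130:280,240:440],None,fx=k,fy=k,interpolation=2);cv2.imwrite('pics/w4.png',c)
print(s['time_s'],np.round(p,4),np.round(s['wrist_force'],2),np.round(s['ft_torque'],3),s['gripper_width'],proj(d,(.516,.15,.052)))
E
```

```text
-271.5748863980691 0.051749477335937696
10.45 [0.5179 0.2014 0.096 ] [-0.21  2.93  9.45] [0.591 0.094 0.017] 0.008604410724925505 (np.float64(408.66998524734873), np.float64(316.8472979425719))
```

```bash
python3 - <<'E'
from arc import *
from scipy.optimize import least_squares
P=np.array([(.55,.1118),(.5257,.101),(.4695,.1667),(.5179,.2014)])
f=least_squares(lambda c:np.hypot(*(P-c).T)-.05,(.516,.15));print(f.x,f.fun)
f=least_squares(lambda c:np.hypot(*(P-c[:2]).T)-c[2],(.516,.15,.05));print(f.x,f.fun);c=f.x
print(np.degrees(np.arctan2(*(P-c[:2]).T[::-1])))
s=manip.state();print(s['tcp_pos'],s['wrist_force'])
arc(-271.6,-379.6,18,dz=2e-3)
E
```

```text
[0.51744283 0.15067775] [0.00070946 0.00035931 0.00054925 0.00072431]
[0.51761801 0.15083958 0.05060949] [ 1.12118202e-04 -1.18880440e-04  5.50475951e-05 -4.82853570e-05]
[-50.3254573  -80.78908846 161.75699967  89.68044716]
[0.51792226 0.20142993 0.09602567] [-0.20828488  2.92758682  9.45283911]
[[[0.0043,0.003,0,0,0,0],[0.004,0.0034,0,0,0,0],[0.0036,0.0038,0,0,0,0],[0.0031,0.0042,0,0,0,0],[0.0027,0.0044,0,0,0,0],[0.0023,0.0048,0.0001,0,0,0],[0.0017,0.0049,0,0,0,0],[0.0012,0.0051,0,0,0,0],[0.0007,0.0052,0,0,0,0],[0.0001,0.0052,0,0,0,0],[-0.0004,0.0052,0,0,0,0],[-0.001,0.0052,0,0,0,0],[-0.0015,0.005,0,0,0,0],[-0.002,0.0048,0.0001,0,0,0],[-0.0026,0.0046,0,0,0,0],[-0.0029,0.0043,0,0,0,0],[-0.0035,0.004,0,0,0,0],[-0.0038,0.0036,0.0001,0,0,0]]]
```

```bash
python3 - <<'E'
from arc import *
arc(-270.3,-378.3,18,dz=2e-3)
E
```

```text
[[[0.0044,0.0029,0,0,0,0],[0.004,0.0033,0,0,0,0],[0.0037,0.0037,0,0,0,0],[0.0032,0.0041,0,0,0,0],[0.0029,0.0044,0,0,0,0],[0.0023,0.0047,0.0001,0,0,0],[0.0018,0.0049,0,0,0,0],[0.0014,0.0051,0,0,0,0],[0.0007,0.0052,0,0,0,0],[0.0003,0.0052,0,0,0,0],[-0.0003,0.0052,0,0,0,0],[-0.0009,0.0052,0,0,0,0],[-0.0014,0.005,0,0,0,0],[-0.0019,0.0049,0.0001,0,0,0],[-0.0024,0.0046,0,0,0,0],[-0.0029,0.0044,0,0,0,0],[-0.0033,0.004,0,0,0,0],[-0.0037,0.0037,0.0001,0,0,0]]]
```

Call:
{"api": "move_arm", "payload": {"plan": [[[0.0044,0.0029,0,0,0,0],[0.004,0.0033,0,0,0,0],[0.0037,0.0037,0,0,0,0],[0.0032,0.0041,0,0,0,0],[0.0029,0.0044,0,0,0,0],[0.0023,0.0047,0,0,0,0],[0.0018,0.0049,0,0,0,0],[0.0014,0.0051,0,0,0,0],[0.0007,0.0052,0,0,0,0],[0.0003,0.0052,0,0,0,0],[0,0,0,0,0,0],[0,0,0,0,0,0]]]}}

```text
time_s: 11.65
tcp_pos: [0.5624, 0.1755, 0.0958]
eef_rot: [0.966, 0.26, -0.001, -0.001]
wrist_force: [2.0, 1.9, 6.4]
gripper_width: 0.0088
finger_force: 59.1
```

```bash
python3 - <<'E'
from arc import *
s=manip.state();p=np.array(s['tcp_pos']);c=np.array([.5175,.1507]);v=p[:2]-c
a=np.arctan2(v[1],v[0]);F=np.array(s['wrist_force']);print(np.degrees(a)-360,np.hypot(*v),'Ft',-(F[0]*np.sin(a)-F[1]*np.cos(a)),'Fr',F[0]*np.cos(a)+F[1]*np.sin(a),p,F)
arc(np.degrees(a),-18.3,8,dz=2e-3)
E
```

```text
-331.05364715047597 0.051314178655102974 Ft 0.6975543105604015 Fr 2.647090702109927 [0.56240367 0.17553557 0.09584862] [1.97878864 1.89157784 6.41891987]
[[[-0.0004,0.0051,0,0,0,0],[-0.0009,0.0051,0,0,0,0],[-0.0014,0.005,0.0001,0,0,0],[-0.0019,0.0047,0,0,0,0],[-0.0024,0.0046,0,0,0,0],[-0.0029,0.0043,0.0001,0,0,0],[-0.0032,0.004,0,0,0,0],[-0.0037,0.0036,0,0,0,0]]]
```

Call:
{"api": "move_arm", "payload": {"plan": [[[-0.0004,0.0051,0,0,0,0],[-0.001,0.0051,0,0,0,0],[-0.0014,0.005,0,0,0,0],[-0.002,0.0047,0,0,0,0],[-0.0024,0.0046,0,0,0,0],[-0.003,0.0043,0,0,0,0],[-0.0032,0.004,0,0,0,0],[-0.0037,0.0036,0,0,0,0],[0,0,0,0,0,0],[0,0,0,0,0,0]]]}}

```text
time_s: 12.65
tcp_pos: [0.566, 0.1347, 0.0956]
eef_rot: [0.966, 0.26, -0.001, 0.0]
wrist_force: [2.9, -0.5, 4.8]
gripper_width: 0.0089
finger_force: 59.0
```

```bash
cat > st.py <<'E'
from arc import *
import pickle,sys
d=cam('wrist');s=manip.state();p=np.array(s['tcp_pos']);c=np.array([.5175,.1507]);v=p[:2]-c
a=np.arctan2(v[1],v[0]);F=np.array(s['wrist_force']);deg=np.degrees(a)
print('t',s['time_s'],'ang',deg-360,'turned',-(deg-360)-50.3,'r',np.hypot(*v),'Ft',-F[0]*np.sin(a)+F[1]*np.cos(a),'Fr',F[0]*np.cos(a)+F[1]*np.sin(a),'Fz',F[2],'z',p[2])
pickle.dump(d,open('wl.pkl','wb'))
if len(sys.argv)>1: arc(deg,deg-float(sys.argv[1]),int(sys.argv[2]),dz=2e-3)
E
python3 st.py 24 8; python3 - <<'E'
from h import *
import pickle
d=pickle.load(open('wl.pkl','rb'))
u=[np.degrees(0)]
k=4;o=proj(d,(.5165,.1497,.058));print(o);x,y=int(o[0])-70,int(o[1])-70
cv2.imwrite('pics/w5.png',cv2.resize(d['color'][max(y,0):y+140,max(x,0):x+140],None,fx=k,fy=k,interpolation=2))
E
```

```text
t 12.7 ang -378.2197536762589 turned 327.9197536762589 r 0.05109847677270572 Ft 0.9401788832554685 Fr 2.6559672095456026 Fz 4.60700979547244 z 0.09556618402978342
[[[-0.002,0.0017,0,0,0,0],[-0.0021,0.0016,0,0,0,0],[-0.0022,0.0014,0.0001,0,0,0],[-0.0022,0.0014,0,0,0,0],[-0.0023,0.0012,0,0,0,0],[-0.0024,0.0011,0,0,0,0],[-0.0024,0.001,0,0,0,0],[-0.0025,0.0009,0.0001,0,0,0]]]
(np.float64(249.3782487225476), np.float64(336.3650759017316))
```

View pics/w5.png

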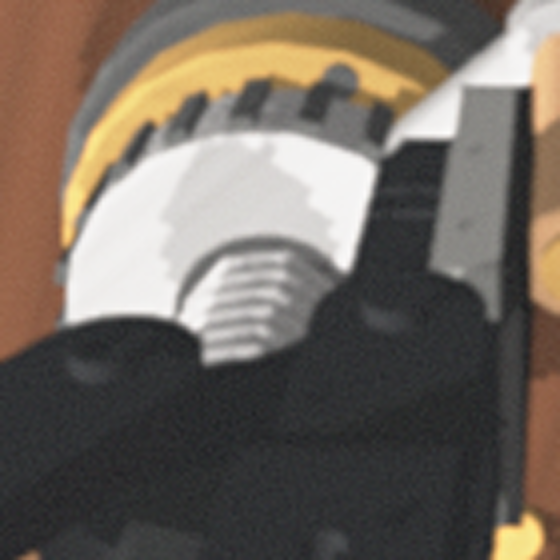

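The crop shows the ring's knurl bottom at about row 85 and the brass collar rim beyond it. I compare these with predicted rows for different gaps.

```bash
python3 - <<'E'
from h import *
import pickle
d=pickle.load(open('wl.pkl','rb')); C=d['T'][:3,3]; ax=np.array([.5165,.1497,0])
u=C-ax;u[2]=0;print(u);u/=np.linalg.norm(u)
q=lambda z,r:proj(d,ax+[0,0,z]+r*u)
for n,z,r in[('boss',.04,.034),('cbot',.04,.03),('ctop',.052,.03)]+[('rb%g'%h,.052+h/1e3,.025)for h in(0,1,2)]+[('rt%g'%h,.066+h/1e3,.025)for h in(0,1,2)]:print(n,np.round(q(z,r),1))
a=np.array(q(.03,.034));b=np.array(q(.075,.012));n=int(np.hypot(*(b-a)));
e=(b-a)/np.hypot(*(b-a));im=cv2.GaussianBlur(d['color'],(0,0),.5)
pe=np.array([-e[1],e[0]])
for i in range(0,n+8):
    pts=[a+e*i+pe*j for j in range(-3,4)]
    m=np.mean([cv2.getRectSubPix(d['color'],(1,1),tuple(map(float,p)))[0,0] for p in pts],0);print(np.round((a+e*i)[1],1),*m.astype(int),end=' | ')
E
```

```text
[0.11170224 0.02138215 0.        ]
boss [273.6 264.4]
cbot [271.4 271.1]
ctop [268.4 279.9]
rb0 [265.5 288.6]
rb1 [265.2 289.4]
rb2 [264.9 290.2]
rt0 [261.4 300.7]
rt1 [261.1 301.6]
rt2 [260.8 302.5]
258.1 63 63 63 | 259.0 63 62 63 | 260.0 62 63 63 | 260.9 63 64 63 | 261.9 63 63 62 | 262.8 64 65 64 | 263.8 71 71 72 | 264.7 88 89 89 | 265.6 104 105 105 | 266.6 109 111 110 | 267.5 110 112 112 | 268.5 110 112 112 | 269.4 109 111 112 | 270.4 106 107 109 | 271.3 91 98 105 | 272.3 75 98 115 | 273.2 66 102 126 | 274.2 65 104 130 | 275.1 64 103 128 | 276.1 64 103 128 | 277.0 65 102 127 | 278.0 65 103 128 | 278.9 69 113 142 | 279.9 87 144 183 | 280.8 105 174 219 | 281.8 109 178 221 | 282.7 104 159 195 | 283.7 103 139 164 | 284.6 108 131 147 | 285.5 109 127 140 | 286.5 104 118 128 | 287.4 89 100 108 | 288.4 75 87 94 | 289.3 72 85 94 | 290.3 83 92 101 | 291.2 99 103 107 | 292.2 107 109 110 | 293.1 110 111 112 | 294.1 111 112 112 | 295.0 110 111 112 | 296.0 111 111 113 | 296.9 111 112 114 | 297.9 113 115 115 | 298.8 116 116 118 | 299.8 119 119 121 | 300.7 133 134 136 | 301.7 178 179 181 | 302.6 225 227 229 | 303.6 240 241 242 | 304.5 242 243 244 | 305.4 242 243 244 | 306.4 242 243 244 | 307.3 242 243 244 | 308.3 242 243 243 | 309.2 242 243 244 | 310.2 242 243 244 | 311.1 241 242 243 | 312.1 239 240 241 | 313.0 234 235 237 | 314.0 231 232 234 | 314.9 231 232 234 | 315.9 231 231 233 | 316.8 226 227 229 | 317.8 218 219 222 | 318.7 213 215 217 | 319.7 212 214 216 | 320.6 212 214 216 | 321.6 212 214 216 | 322.5 212 213 215 | 323.5 213 215 217 | 324.4 206 208 212 | 325.3 178 180 183 | 326.3 136 137 139 | 327.2 112 113 115 | 328.2 114 115 117 | 329.1 132 133 135 | 330.1 147 147 150 | 331.0 149 149 152 | 332.0 138 139 141 | 332.9 136 138 139 | 333.9 155 157 159 | 334.8 171 173 176 | 335.8 160 161 164 | 336.7 139 139 142 | 337.7 140 140 143 | 338.6 162 163 166 | 339.6 179 180 183 |
```

```bash
python3 - <<'E'
from arc import *
M=R.from_quat(manip.state()['eef_rot'])
arc(-18.2,-38.2,10,rot=M,r=.0505,dz=2e-3)
for a in range(0,120,12):
    q=[M.inv().apply(.0505*np.array([np.cos(y)-np.cos(x),np.sin(y)-np.sin(x),0])) for x,y in[np.radians([-38.2-b,-40.2-b]) for b in (a+1,a+5,a+9)]]
    print(348+a,[tuple(np.round(v[:2],4)) for v in q])
E
```

```text
[[[-0.0013,0.0011,0,0,0,0],[-0.0014,0.0011,0,0,0,0],[-0.0014,0.0011,0,0,0,0],[-0.0015,0.001,0.0001,0,0,0],[-0.0015,0.001,0,0,0,0],[-0.0015,0.0008,0,0,0,0],[-0.0015,0.0009,0,0,0,0],[-0.0016,0.0008,0,0,0,0],[-0.0016,0.0007,0,0,0,0],[-0.0016,0.0007,0,0,0,0]]]
348 [(np.float64(-0.0017), np.float64(0.0006)), (np.float64(-0.0017), np.float64(0.0005)), (np.float64(-0.0017), np.float64(0.0004))]
360 [(np.float64(-0.0017), np.float64(0.0002)), (np.float64(-0.0018), np.float64(0.0001)), (np.float64(-0.0018), np.float64(-0.0))]
372 [(np.float64(-0.0018), np.float64(-0.0001)), (np.float64(-0.0017), np.float64(-0.0003)), (np.float64(-0.0017), np.float64(-0.0004))]
384 [(np.float64(-0.0017), np.float64(-0.0005)), (np.float64(-0.0017), np.float64(-0.0006)), (np.float64(-0.0016), np.float64(-0.0007))]
396 [(np.float64(-0.0016), np.float64(-0.0008)), (np.float64(-0.0015), np.float64(-0.0009)), (np.float64(-0.0014), np.float64(-0.001))]
408 [(np.float64(-0.0013), np.float64(-0.0011)), (np.float64(-0.0013), np.float64(-0.0012)), (np.float64(-0.0012), np.float64(-0.0013))]
420 [(np.float64(-0.0011), np.float64(-0.0014)), (np.float64(-0.001), np.float64(-0.0015)), (np.float64(-0.0009), np.float64(-0.0015))]
432 [(np.float64(-0.0008), np.float64(-0.0016)), (np.float64(-0.0006), np.float64(-0.0016)), (np.float64(-0.0005), np.float64(-0.0017))]
444 [(np.float64(-0.0004), np.float64(-0.0017)), (np.float64(-0.0003), np.float64(-0.0017)), (np.float64(-0.0002), np.float64(-0.0018))]
456 [(np.float64(-0.0001), np.float64(-0.0018)), (np.float64(0.0001), np.float64(-0.0018)), (np.float64(0.0002), np.float64(-0.0018))]
```

Call:
{"api": "move_arm", "payload": {"plan": [[[-0.0013,0.0011,0,0,0,0],[-0.0014,0.0011,0,0,0,0],[-0.0014,0.0011,0,0,0,0],[-0.0015,0.001,0,0,0,0],[-0.0015,0.001,0,0,0,0],[-0.0015,0.0008,0,0,0,0],[-0.0015,0.0009,0,0,0,0],[-0.0016,0.0008,0,0,0,0],[-0.0016,0.0007,0,0,0,0],[-0.0016,0.0007,0,0,0,0],[0,0,0,0,0,0]]]}}

```text
time_s: 13.8
tcp_pos: [0.5578, 0.1192, 0.0954]
eef_rot: [0.966, 0.26, -0.001, 0.0]
wrist_force: [-0.5, 1.3, 3.0]
gripper_width: 0.0089
finger_force: 58.7
```

Call:
{"api": "move_arm", "payload": {"plan": [[[-0.0017,0.0006,0,0,0,0],[-0.0017,0.0006,0,0,0,0],[0,0,0,0,0,0]]]}}

```text
time_s: 14.1
tcp_pos: [0.5555, 0.1165, 0.0954]
eef_rot: [0.966, 0.26, -0.001, 0.0]
wrist_force: [-0.5, 1.8, 1.3]
gripper_width: 0.0087
finger_force: 58.6
```

Call:
{"api": "move_arm", "payload": {"plan": [[[-0.0017,0.0005,0,0,0,0],[-0.0017,0.0005,0,0,0,0],[0,0,0,0,0,0]]]}}

```text
time_s: 14.4
tcp_pos: [0.553, 0.114, 0.0954]
eef_rot: [0.966, 0.26, -0.001, -0.0]
wrist_force: [-0.6, 1.4, 0.5]
gripper_width: 0.0089
finger_force: 58.6
```

Call:
{"api": "move_arm", "payload": {"plan": [[[-0.0017,0.0004,0,0,0,0],[-0.0017,0.0004,0,0,0,0],[0,0,0,0,0,0]]]}}

```text
time_s: 14.7
tcp_pos: [0.5505, 0.1117, 0.0954]
eef_rot: [0.966, 0.26, -0.001, -0.0]
wrist_force: [-0.8, 3.7, -0.1]
gripper_width: 0.0087
finger_force: 58.6
```

```bash
python3 st.py
```

```text
t 14.75 ang -409.72510995939456 turned 359.42510995939455 r 0.0510695542181383 Ft 2.0156074208096153 Fr -3.5082450435309096 Fz -0.353877701803323 z 0.09543403498995122
```

Call:
{"api": "move_arm", "payload": {"plan": [[[-0.0015,-0.0003,0,0,0,0],[-0.0015,-0.0003,0,0,0,0],[0,0,0,0,0,0]]]}}

```text
time_s: 15.05
tcp_pos: [0.5483, 0.1103, 0.0956]
eef_rot: [0.965, 0.26, -0.0, 0.001]
wrist_force: [-0.7, 2.7, -1.9]
gripper_width: 0.0087
finger_force: 58.5
```

```bash
python3 st.py
```

```text
t 15.1 ang -412.5802055041503 turned 362.2802055041503 r 0.05079711173264448 Ft 0.5719565623979797 Fr -2.0142178683617242 Fz -1.5195006839200846 z 0.09562273811234967
```

Call:
{"api": "move_arm", "payload": {"plan": [[[-0.0018,0.0,0,0,0,0],[-0.0018,0.0,0,0,0,0],[0,0,0,0,0,0]]]}}

```text
time_s: 15.4
tcp_pos: [0.5452, 0.1084, 0.0957]
eef_rot: [0.966, 0.26, -0.0, 0.001]
wrist_force: [0.7, 2.1, -2.3]
gripper_width: 0.0084
finger_force: 58.5
```

Call:
{"api": "move_arm", "payload": {"plan": [[[-0.0018,-0.0001,0.0003,0,0,0],[-0.0018,-0.0001,0.0003,0,0,0],[0,0,0,0,0,0]]]}}

```text
time_s: 15.7
tcp_pos: [0.5423, 0.1067, 0.0955]
eef_rot: [0.965, 0.26, 0.0, 0.001]
wrist_force: [1.2, 1.1, 0.8]
gripper_width: 0.0084
finger_force: 58.7
```

Call:
{"api": "move_arm", "payload": {"plan": [[[-0.0018,-0.0002,0.0001,0,0,0],[-0.0018,-0.0002,0.0001,0,0,0],[0,0,0,0,0,0]]]}}

```text
time_s: 16.0
tcp_pos: [0.539, 0.1052, 0.0954]
eef_rot: [0.965, 0.26, 0.0, 0.001]
wrist_force: [2.8, -1.1, 2.1]
gripper_width: 0.0089
finger_force: 58.9
```

Call:
{"api": "move_arm", "payload": {"plan": [[[-0.0017,-0.0003,0,0,0,0],[-0.0017,-0.0003,0,0,0,0],[0,0,0,0,0,0]]]}}

```text
time_s: 16.3
tcp_pos: [0.5356, 0.1039, 0.0952]
eef_rot: [0.965, 0.261, 0.0, 0.001]
wrist_force: [2.5, -2.1, 3.5]
gripper_width: 0.0087
finger_force: 59.1
```

Call:
{"api": "move_arm", "payload": {"plan": [[[-0.0017,-0.0005,0,0,0,0],[-0.0017,-0.0005,0,0,0,0],[0,0,0,0,0,0]]]}}

```text
time_s: 16.6
tcp_pos: [0.532, 0.103, 0.0952]
eef_rot: [0.965, 0.261, -0.0, 0.001]
wrist_force: [2.7, -4.7, 5.0]
gripper_width: 0.0089
finger_force: 59.2
```

Call:
{"api": "move_arm", "payload": {"plan": [[[-0.0018,-0.0002,0,0,0,0],[-0.0018,-0.0002,0,0,0,0],[0,0,0,0,0,0]]]}}

```text
time_s: 16.9
tcp_pos: [0.5282, 0.1019, 0.095]
eef_rot: [0.966, 0.26, -0.001, 0.0]
wrist_force: [2.2, -3.3, 5.3]
gripper_width: 0.0084
finger_force: 59.3
```

Call:
{"api": "move_arm", "payload": {"plan": [[[-0.0017,-0.0004,0,0,0,0],[-0.0017,-0.0004,0,0,0,0],[0,0,0,0,0,0]]]}}

```text
time_s: 17.2
tcp_pos: [0.5246, 0.1012, 0.0949]
eef_rot: [0.966, 0.26, -0.001, 0.0]
wrist_force: [1.4, -2.0, 5.3]
gripper_width: 0.0088
finger_force: 59.3
```

Call:
{"api": "move_arm", "payload": {"plan": [[[-0.0018,-0.0007,0,0,0,0],[-0.0018,-0.0007,0,0,0,0],[0,0,0,0,0,0]]]}}

```text
time_s: 17.5
tcp_pos: [0.5206, 0.1008, 0.0948]
eef_rot: [0.966, 0.26, -0.001, -0.0]
wrist_force: [1.2, -3.2, 5.7]
gripper_width: 0.0085
finger_force: 59.3
```

Call:
{"api": "move_arm", "payload": {"plan": [[[-0.0018,-0.0008,0,0,0,0],[-0.0018,-0.0008,0,0,0,0],[0,0,0,0,0,0]]]}}

```text
time_s: 17.8
tcp_pos: [0.5167, 0.1006, 0.0947]
eef_rot: [0.966, 0.26, -0.001, -0.0]
wrist_force: [0.3, -0.8, 3.3]
gripper_width: 0.0087
finger_force: 59.2
```

Call:
{"api": "move_arm", "payload": {"plan": [[[-0.0017,-0.001,0,0,0,0],[-0.0017,-0.001,0,0,0,0],[0,0,0,0,0,0]]]}}

```text
time_s: 18.1
tcp_pos: [0.513, 0.1007, 0.0947]
eef_rot: [0.966, 0.26, -0.001, -0.0]
wrist_force: [1.7, 0.4, 2.3]
gripper_width: 0.0086
finger_force: 59.0
```

Call:
{"api": "move_arm", "payload": {"plan": [[[-0.0016,-0.0012,0,0,0,0],[-0.0016,-0.0012,0,0,0,0],[0,0,0,0,0,0]]]}}

```text
time_s: 18.4
tcp_pos: [0.5091, 0.1011, 0.0947]
eef_rot: [0.966, 0.26, -0.0, -0.0]
wrist_force: [1.8, 1.7, 1.0]
gripper_width: 0.0084
finger_force: 58.9
```

Call:
{"api": "move_arm", "payload": {"plan": [[[-0.0015,-0.0013,0,0,0,0],[-0.0015,-0.0013,0,0,0,0],[0,0,0,0,0,0]]]}}

```text
time_s: 18.7
tcp_pos: [0.5054, 0.1019, 0.0947]
eef_rot: [0.966, 0.26, -0.0, -0.0]
wrist_force: [2.0, 3.7, 0.1]
gripper_width: 0.0085
finger_force: 58.8
```

Call:
{"api": "move_arm", "payload": {"plan": [[[-0.0013,-0.0015,0.0001,0,0,0],[-0.0013,-0.0015,0.0001,0,0,0],[0,0,0,0,0,0]]]}}

```text
time_s: 19.0
tcp_pos: [0.5018, 0.103, 0.0947]
eef_rot: [0.966, 0.26, -0.0, 0.0]
wrist_force: [2.7, 3.2, -1.2]
gripper_width: 0.0088
finger_force: 58.7
```

Call:
{"api": "move_arm", "payload": {"plan": [[[-0.0011,-0.0016,0.0001,0,0,0],[-0.0011,-0.0016,0.0001,0,0,0],[0,0,0,0,0,0]]]}}

```text
time_s: 19.3
tcp_pos: [0.4983, 0.1044, 0.0946]
eef_rot: [0.965, 0.26, -0.0, 0.0]
wrist_force: [2.3, 2.8, -0.1]
gripper_width: 0.0086
finger_force: 58.8
```

Call:
{"api": "move_arm", "payload": {"plan": [[[-0.0011,-0.0017,0.0001,0,0,0],[-0.0011,-0.0017,0.0001,0,0,0],[0,0,0,0,0,0]]]}}

```text
time_s: 19.6
tcp_pos: [0.4946, 0.1061, 0.0944]
eef_rot: [0.965, 0.26, -0.0, 0.0]
wrist_force: [1.6, 1.9, 0.8]
gripper_width: 0.0086
finger_force: 58.8
```

Call:
{"api": "move_arm", "payload": {"plan": [[[-0.001,-0.0017,0.0001,0,0,0],[-0.001,-0.0017,0.0001,0,0,0],[0,0,0,0,0,0]]]}}

```text
time_s: 19.9
tcp_pos: [0.4912, 0.1081, 0.0942]
eef_rot: [0.965, 0.26, -0.0, 0.0]
wrist_force: [3.0, 0.7, 2.6]
gripper_width: 0.0088
finger_force: 58.9
```

Call:
{"api": "move_arm", "payload": {"plan": [[[-0.0009,-0.0017,0,0,0,0],[-0.0009,-0.0017,0,0,0,0],[0,0,0,0,0,0]]]}}

```text
time_s: 20.2
tcp_pos: [0.4888, 0.1098, 0.0944]
eef_rot: [0.965, 0.261, 0.001, 0.001]
wrist_force: [4.0, -1.4, 1.7]
gripper_width: 0.0082
finger_force: 59.0
```

The resistance is rising (Ft about 4 N) and the advance lags the command, so contact is at about 1.2 turns. I check it settled.

```bash
python3 st.py
```

```text
t 20.25 ang -485.06985226186686 turned 434.76985226186684 r 0.04992696518942127 Ft 3.419883153134189 Fr -1.6437656857478151 Fz 2.4513163634273587 z 0.09432259295553777
```

Call:
{"api": "move_arm", "payload": {"plan": [[[-0.0003,-0.0007,0,0,0,0],[-0.0003,-0.0007,0,0,0,0],[0,0,0,0,0,0],[0,0,0,0,0,0]]]}}

```text
time_s: 20.65
tcp_pos: [0.488, 0.1105, 0.0944]
eef_rot: [0.965, 0.261, 0.001, 0.001]
wrist_force: [5.0, -2.2, 2.1]
gripper_width: 0.0086
finger_force: 59.0
```

```bash
python3 st.py
```

```text
t 20.7 ang -486.23301582776077 turned 435.93301582776076 r 0.0498639840076617 Ft 5.3142377726800465 Fr -1.1295041176414322 Fz 1.07503894460257 z 0.0943568530531181
```

Call:
{"api": "move_arm", "payload": {"plan": [[[-0.0004,-0.0012,0,0,0,0],[-0.0003,-0.0012,0,0,0,0],[0,0,0,0,0,0],[0,0,0,0,0,0],[0,0,0,0,0,0],[0,0,0,0,0,0]]]}}

```text
time_s: 21.3
tcp_pos: [0.4871, 0.1114, 0.0945]
eef_rot: [0.965, 0.261, 0.001, 0.002]
wrist_force: [7.4, -4.4, 0.9]
gripper_width: 0.0087
finger_force: 59.0
```

```bash
python3 st.py
```

```text
t 21.35 ang -487.7214939847547 turned 437.4214939847547 r 0.04965213117734571 Ft 8.216672596004747 Fr 0.1467086334071257 Fz 1.5000951223698644 z 0.09452737764278227
```

Turned 437° (1.21 turns, so 1 whole turn), snug at about 8 N. I hold a moment, release and rise.

Call:
{"api": "move_arm", "payload": {"plan": [[[0,0,0,0,0,0],[0,0,0,0,0,0],[0,0,0,0,0,0],[0,0,0,0,0,0],[0,0,0,0,0,0]]]}}

```text
time_s: 21.85
tcp_pos: [0.4872, 0.1114, 0.0945]
eef_rot: [0.965, 0.261, 0.001, 0.002]
wrist_force: [6.1, -4.6, 2.4]
gripper_width: 0.0085
finger_force: 59.0
```

Call:
{"api": "move_arm", "payload": {"plan": [[[0,0,0,0,0,0],[0,0,0,0,0,0],[0,0,0,0,0,0],[0,0,0,0,0,0],[0,0,0,0,0,0]]], "claw": 0.03}}

```text
time_s: 22.35
tcp_pos: [0.4842, 0.1129, 0.0938]
eef_rot: [0.966, 0.26, -0.001, -0.0]
wrist_force: [0.5, -0.0, -0.7]
gripper_width: 0.0297
finger_force: 0.0
```

Call:
{"api": "move_arm", "payload": {"plan": [[[0,0,-0.02,0,0,0],[0,0,-0.025,0,0,0],[0,0,-0.025,0,0,0],[0,0,-0.02,0,0,0],[0,0,0,0,0,0]]]}}

```text
time_s: 22.85
tcp_pos: [0.4868, 0.1132, 0.1867]
eef_rot: [0.965, 0.26, 0.003, 0.001]
wrist_force: [0.4, -0.2, 0.6]
gripper_width: 0.0302
finger_force: 0.0
```

```bash
python3 - <<'E'
from h import *
import pickle
s=manip.state();print(s['time_s'],s['tcp_pos'],s['wrist_force'])
d=cam('scene');c=cv2.resize(d['color'][235:345,330:440],(440,440),interpolation=2)
t=cam('wrist');w=cv2.resize(t['color'],(360,270))
m=np.zeros((440,800,3),np.uint8);m[:,:440]=c;m[:270,440:]=w;cv2.imwrite('pics/a1.png',m)
# tally: push from zero side towards +y. board dir
by=np.array([.165,.986,0]);yaw=np.arctan2(by[1],by[0]); print(np.degrees(yaw))
# grasp x-tool along board x or y: jaws close along board y -> tool y = +-by ; tool yaw = angle with y=(sin,-cos)
for yw in(np.arctan2(-.165,.986),np.arctan2(-.165,.986)+np.pi):print('yaw',np.degrees(yw),down(yw)[:,1])
z=np.array([.5245,-.2125,0]);print('block start',(np.array([.5243,-.2043,0])-z)@by, 'target',z+.025*by)
P=(.5258,-.2045+.0,.13)
plan([((.5258,.0,.20),down(np.arctan2(-.165,.986)),8),((.525,-.204,.13),down(np.arctan2(-.165,.986)),7)])
E
```

```text
22.85 [0.48682379 0.1131727  0.18671325] [ 0.44218654 -0.22276288  0.59197114]
80.49998940437403
yaw -9.500010595625977 [-0.16504779 -0.98628557  0.        ]
yaw 170.49998940437402 [0.16504779 0.98628557 0.        ]
block start 0.008052199999999989 target [ 0.528625 -0.18785   0.      ]
[[[-0.0027,0.0148,-0.002,0,0.0001,0.0866],[-0.0013,0.0149,-0.002,0.0001,0.0001,0.0866],[-0.0001,0.015,-0.0021,0,0.0001,0.0865],[0.0012,0.015,-0.002,0.0001,0,0.0866],[0.0025,0.0148,-0.002,0,0.0001,0.0866],[0.0038,0.0145,-0.002,0,0.0001,0.0866],[0.0051,0.0142,-0.002,0.0001,0.0001,0.0866],[0.0062,0.0136,-0.0021,0,0.0001,0.0866],[0.0047,0.0288,0.01,0,0,0],[0.0047,0.0287,0.01,0,0,0],[0.0047,0.0288,0.01,0,0,0],[0.0047,0.0288,0.01,0,0,0],[0.0047,0.0287,0.01,0,0,0],[0.0047,0.0288,0.01,0,0,0],[0.0047,0.0288,0.01,0,0,0]]]
```

View pics/a1.png

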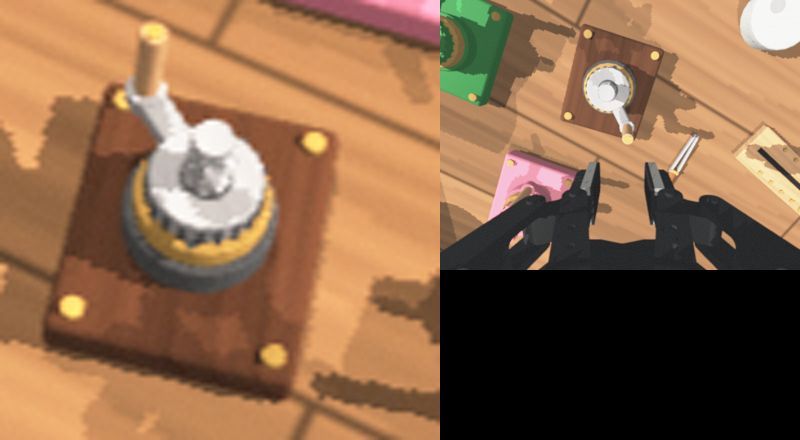

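The crank is at its new home angle, the ring is down on the collar and the gripper is clear. Next I go to the tally board.

Call:
{"api": "move_arm", "payload": {"plan": [[[-0.0027,0.0148,-0.002,0,0,0.0866],[-0.0013,0.0149,-0.002,0,0,0.0866],[0,0.015,-0.002,0,0,0.0866],[0.0012,0.015,-0.002,0,0,0.0866],[0.0025,0.0148,-0.002,0,0,0.0866],[0.0038,0.0145,-0.002,0,0,0.0866],[0.005,0.0142,-0.002,0,0,0.0866],[0.0062,0.0136,-0.002,0,0,0.0866],[0.0047,0.0288,0.006,0,0,0],[0.0047,0.0288,0.006,0,0,0],[0.0047,0.0288,0.006,0,0,0],[0.0047,0.0288,0.006,0,0,0],[0.0047,0.0288,0.006,0,0,0],[0.0047,0.0288,0.006,0,0,0],[0.0047,0.0288,0.006,0,0,0],[0,0,0,0,0,0],[0,0,0,0,0,0]]], "claw": 0.05}}

```text
time_s: 24.65
tcp_pos: [0.5242, -0.2039, 0.1564]
eef_rot: [0.996, -0.084, -0.002, -0.001]
wrist_force: [0.1, 0.3, -0.3]
gripper_width: 0.05
finger_force: 0.0
```

```bash
python3 - <<'E'
from h import *
import pickle
d=cam('wrist');pickle.dump(d,open('w6.pkl','wb'));s=manip.state();print(s['time_s'],s['tcp_pos'],s['eef_rot'])
o=proj(d,(.53,-.18,.03));print(o)
x,y=int(np.clip(o[0]-130,0,380)),int(np.clip(o[1]-95,0,290));print(x,y)
cv2.imwrite('pics/w6.png',cv2.resize(d['color'][y:y+190,x:x+260],None,fx=3,fy=3,interpolation=2))
E
```

```text
24.7 [ 0.52444725 -0.2033841   0.15695445] [ 9.96536948e-01 -8.31355840e-02 -1.45200820e-03 -6.91764135e-04]
(np.float64(288.98919441094966), np.float64(221.05697025796115))
158 126
```

View pics/w6.png

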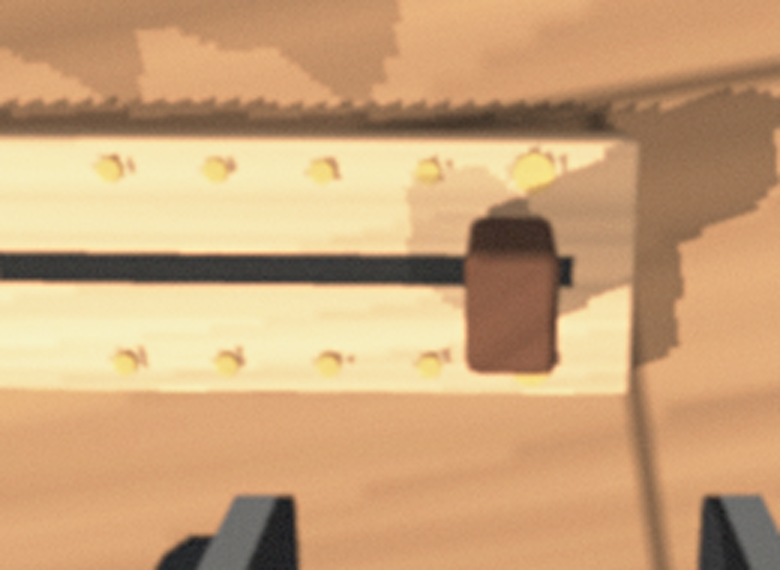

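The nails are clear: upper row zero (532,171), one (428,169) and two (322,169), lower row one (430,363). The block's top face is centred at about (511,314). Converting to world coordinates.

```bash
python3 - <<'E'
from h import *
import pickle
d=pickle.load(open('w6.pkl','rb'))
g=lambda x,y,z:ray(d,158+x/3,126+y/3,z)
U=[g(*p,.0165) for p in[(532,171),(428,169),(322,169),(216,168),(108,167)]];L=[g(*p,.0165) for p in[(430,363),(329,363),(227,361),(125,361)]]
print(np.round(U,4));print(np.round(L,4))
by=(U[4]-U[0]+ (L[3]-L[0]))[:2];by/=np.hypot(*by);one=(U[1]+L[0])[:2]/2
b=g(511,314,.0545);print('by',by,'nail1',one,'block',b,'disp from nail1',(b[:2]-one)@by,'x off',(b[:2]-one)@[by[1],-by[0]],'spacing',(U[4]-U[0])[:2]@by/4)
P=(b[0],b[1],.042);M=down(np.arctan2(-by[0],by[1]))
plan([(P,M,6)])
E
```

```text
[[ 0.5485 -0.2157  0.0165]
 [ 0.553  -0.1917  0.0165]
 [ 0.5572 -0.1672  0.0165]
 [ 0.5615 -0.1427  0.0165]
 [ 0.5659 -0.1178  0.0165]]
[[ 0.5059 -0.1835  0.0165]
 [ 0.51   -0.159   0.0165]
 [ 0.5147 -0.1344  0.0165]
 [ 0.5188 -0.1097  0.0165]]
by [0.17426237 0.98469926] nail1 [ 0.52944657 -0.18757906] block [ 0.52559585 -0.20650466  0.0545    ] disp from nail1 -0.019307060932367625 x off -0.0004937816470491472 spacing 0.02486188388009783
[[[0.0003,0.0005,0.0192,-0.0002,0.0005,0.0014],[0.0004,0.0005,0.0191,-0.0002,0.0005,0.0015],[0.0003,0.0005,0.0192,-0.0002,0.0005,0.0014],[0.0003,0.0005,0.0191,-0.0001,0.0005,0.0015],[0.0003,0.0005,0.0192,-0.0002,0.0005,0.0014],[0.0003,0.0005,0.0191,-0.0002,0.0005,0.0015]]]
```

Call:
{"api": "move_arm", "payload": {"plan": [[[0.0003,0.0005,0.019,0,0.0005,0.0015],[0.0003,0.0005,0.019,0,0.0005,0.0015],[0.0003,0.0005,0.019,0,0.0005,0.0015],[0.0003,0.0005,0.019,0,0.0005,0.0015],[0.0003,0.0005,0.019,0,0.0005,0.0015],[0.0003,0.0005,0.019,0,0.0005,0.0015],[0,0,0,0,0,0],[0,0,0,0,0,0]]]}}

```text
time_s: 25.5
tcp_pos: [0.5266, -0.2065, 0.0443]
eef_rot: [0.996, -0.087, 0.001, 0.0]
wrist_force: [0.7, -0.1, -0.4]
gripper_width: 0.0498
finger_force: 0.0
```

Call:
{"api": "move_arm", "payload": {"plan": [[[0,0,0,0,0,0],[0,0,0,0,0,0],[0,0,0,0,0,0],[0,0,0,0,0,0],[0,0,0,0,0,0]]], "claw": 0.01}}

```text
time_s: 26.0
tcp_pos: [0.5275, -0.2077, 0.0457]
eef_rot: [0.996, -0.088, 0.003, 0.001]
wrist_force: [-0.5, 1.9, 6.7]
gripper_width: 0.0172
finger_force: 58.9
```

```bash
python3 - <<'E'
from h import *
s=manip.state();p=np.array(s['tcp_pos']);by=np.array([.1743,.9847]);print(s['time_s'],p,s['wrist_force'],s['gripper_width'],'to nail1',(np.array([.5294,-.1876])-p[:2])@by)
E
```

```text
26.0 [ 0.52750467 -0.20772138  0.04568382] [-0.54573633  1.90580492  6.68735756] 0.017229930616138516 to nail1 0.020143879039529564
```

Call:
{"api": "move_arm", "payload": {"plan": [[[0,-0.0033,0,0,0,0],[0,-0.0033,0,0,0,0],[0,-0.0033,0,0,0,0],[0,-0.0033,0,0,0,0],[0,-0.0033,0,0,0,0],[0,-0.0033,0,0,0,0],[0,0,0,0,0,0],[0,0,0,0,0,0]]]}}

```text
time_s: 26.8
tcp_pos: [0.5309, -0.1887, 0.0457]
eef_rot: [0.996, -0.087, 0.002, 0.001]
wrist_force: [-0.6, -0.3, 6.5]
gripper_width: 0.0178
finger_force: 58.9
```

Call:
{"api": "move_arm", "payload": {"plan": [[[0,0,0,0,0,0],[0,0,0,0,0,0],[0,0,0,0,0,0],[0,0,0,0,0,0]]], "claw": 0.045}}

```text
time_s: 27.2
tcp_pos: [0.53, -0.1881, 0.0441]
eef_rot: [0.996, -0.087, 0.001, 0.0]
wrist_force: [0.4, -0.1, -0.6]
gripper_width: 0.045
finger_force: 0.0
```

Call:
{"api": "move_arm", "payload": {"plan": [[[0,0,-0.015,0,0,0],[0,0,-0.025,0,0,0],[0,0,-0.03,0,0,0],[0,0,-0.025,0,0,0],[0,0,-0.015,0,0,0],[0,0,0,0,0,0],[0,0,0,0,0,0]]]}}

```text
time_s: 27.9
tcp_pos: [0.5296, -0.1879, 0.1538]
eef_rot: [0.996, -0.087, 0.001, 0.0]
wrist_force: [-1.1, -0.2, -0.6]
gripper_width: 0.0452
finger_force: 0.0
```

```bash
python3 - <<'E'
from h import *
import pickle
d=cam('wrist');s=manip.state();print(s['time_s'],s['tcp_pos'],s['wrist_force'])
im=d['color'].astype(int)
def cents(m,lo,hi):
    n,_,st,c=cv2.connectedComponentsWithStats(m.astype(np.uint8)); return [(tuple(np.round(c[i],1)),tuple(st[i][:5])) for i in range(1,n) if lo<st[i][4]<hi]
h=cv2.cvtColor(d['color'],cv2.COLOR_BGR2HSV)
B,G,R_=im[...,0],im[...,1],im[...,2]
br=(R_>G*1.35)&(R_<140)&(R_>50)
top=(R_>100)&(R_<150)&(R_>G*1.4)
one=np.array([.5294,-.1876]);by=np.array([.1743,.9847])
o=proj(d,(.5294,-.1876,.0545));print('expected block top centre',o)
for n,m in(('brown',br),('top',top)):
    for c in cents(m,250,6000):
        q=ray(d,*c[0],.0545); 
        if np.hypot(*(q[:2]-one))<.05: print(n,c,q.round(4),'disp',(q[:2]-one)@by)
yl=(h[...,0]>18)&(h[...,0]<27)&(h[...,1]>140)&(G>150)
for c in cents(yl,12,200):
    q=ray(d,*c[0],.0165)
    if np.hypot(*(q[:2]-one))<.12: print('y',c,q.round(4),(q[:2]-one)@by)
E
```

```text
27.95 [ 0.52912371 -0.18763777  0.15318028] [ 0.11520499  0.10727513 -0.1322318 ]
expected block top centre (np.float64(324.04770558839596), np.float64(235.82586173540946))
brown ((np.float64(327.0), np.float64(224.5)), (np.int32(309), np.int32(204), np.int32(32), np.int32(51), np.int32(630))) [ 0.5363 -0.1907  0.0545] disp -0.001829733187109963
top ((np.float64(324.5), np.float64(235.1)), (np.int32(309), np.int32(215), np.int32(31), np.int32(41), np.int32(1049))) [ 0.5298 -0.188   0.0545] disp -0.00028310796161816964
```

```bash
python3 -c "
from station import job
print(job.finish_job())"
```

```text
the job is handed in; nothing more can be done
None
```

I turned the ring gauge about 1.21 turns clockwise onto the collar, held it snug at about 8 N, and left it there. The tally block now stands at the nail for 1 turn (within about 1 mm by the last wrist view), and the job was handed in at about 28 s.

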